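Hang the serving paddle on its hook and tug to check it

TASK

Draw the dark wooden paddle board up out of the drying rack and hang it by its slot on the red hook of the stand, feeling for where the hook takes it up, because the hook's height is set by hand and not known exactly. Keep hold and tug it down gently for a moment to make sure that it is held, then let go and leave it hanging still; leave everything else where it is.

Things in the scene. Friction and masses are not known exactly. Their poses are not given: they have to be found in the camera images.
- paddle: dark wooden paddle board, 14 thick, 0.15 to 0.27 kg, upright in one of two rack slots. Origin: middle of its underside; x its thickness, y width, z up. Blade 120 wide, z 0 to 98; neck 58 wide up to z = 195, with a through slot 28 wide from z = 98 to 150 (upper edge an inverted V, 142 at its sides); the solid wood above the slot is where to grip
- paddle_grip (a point): grip point on the neck, in the middle of the 14 thickness, 10 below the top edge (z = 185 in the paddle frame); pinch across the 14 thickness from above, firmly, or it turns between the pads in quick moves; let go of tilted, it swings for some seconds. Fingertips should stay above the slot's top edge, 35 below this point
- paddle_slot_top (a point): middle of the upper edge of the paddle's slot (z = 150 in the paddle frame), the edge that rests on the hook; the wire centres in its V. With this point about 28 above hook_nominal the slot clears the hook at any of its heights, tip included; axes as the paddle
- stand: hook stand, fixed: dark base 170 x 130 x 12, 12 thick post at x = 60 up to z = 220, red rubber-dipped wire hook 8 thick running level from the post along -x over y = 0. Origin on the table below the resting place on the hook; z up. The paddle goes on face square to the wire, moved along the stand's +x so that the hook enters the slot; hang it near x = 0
- hook_nominal (a point): top of the wire at the resting place (0, 0, 200 in the stand frame) IF its clamp collar were at mid height; the true wire is up to 9 higher or lower, unmeasured. It is stiff, 1 mm per 12 N. A good tug is 8 to 9 N of hook load (6.5 to 11.5), kept about 1 s; over 16 N harms it. Hook load = upward change of force on the tool since the paddle hung free in the gripper
- hook_tip (a point): end of the hook's straight wire on its axis if the collar were at mid height (x = -26, z = 196 in the stand frame); from here the wire bends up 45 degrees to its round end, reaching to x = -40 and 14 above the wire's axis; the same unmeasured height error applies
- rack: light wooden drying rack, fixed: base 170 x 130 x 10 with two slots across it at x = -37.5 and x = +37.5, each 17 wide between pegs 45 tall standing on the base; origin on the table under its centre. Boards stand in it with their faces along the rack's x; lift straight up by 60 or more to clear it
- marble_board: white marble board, 110 wide, 140 tall, 14 thick, no slot, standing in the other rack slot; origin at the middle of its underside. Leave it there
- bowl0: white cupping bowl, 90 across, 55 tall; origin under its centre. Leave it alone
- bowl1: white cupping bowl as bowl0. Leave it alone
- mug: red mug, 80 across, 100 tall; origin under its centre. Leave it alone
- tumbler: clear glass, 72 across, 90 tall; origin under its centre. Leave it alone
- spoon: steel cupping spoon lying on the table, 170 long. Leave it alone
Mind the look-alikes: they are no part of the job. There is more than one size of the paddle; the job needs the largest. What is shaped like the stand but purple is not meant.

How it is judged (in metres and radians):
On the way, in this order (a step that is already met when the one before it is completed fails the run):
1. the paddle is held by the gripper, lifted clear of the rack (contact force between the fingers and paddle above 1 N and contact force between paddle and rack below 0.05 N and z of paddle in the frame of rack above 0.05 m), for 0.1 s.
2. the hook is through the slot, the paddle still carried by the gripper (x of paddle_slot_top in the frame of stand between -0.034 and 0.046 m and y of paddle_slot_top in the frame of stand between -0.016 and 0.016 m and z of paddle_slot_top in the frame of stand between 0.18 and 0.236 m and contact force between the fingers and paddle above 1 N and contact force between paddle and stand below 4.5 N), for 0.1 s.
3. still gripped on the neck, the paddle is pulled down on the hook: 6 to 12.5 N between paddle and stand for 0.4 s (x of paddle_slot_top in the frame of stand between -0.034 and 0.046 m and y of paddle_slot_top in the frame of stand between -0.016 and 0.016 m and z of paddle_slot_top in the frame of stand between 0.18 and 0.236 m and contact force between the fingers and paddle above 2 N and z of the grasp point in the frame of paddle below 0.197 m and contact force between paddle and stand between 6 and 12.5 N), for 0.4 s.
At the end, for the whole second after the job is handed in: The paddle hangs on the stand's hook by the upper edge of its slot (that edge within 16 mm of the hook's line sideways, between the hook's tip and the post, 180 to 236 mm above the table), within 0.25 rad of upright, carried by the stand, released and at rest (sway under 0.1 m/s and 0.7 rad/s) (x of paddle_slot_top in the frame of stand between -0.034 and 0.046 m and y of paddle_slot_top in the frame of stand between -0.016 and 0.016 m and z of paddle_slot_top in the frame of stand between 0.18 and 0.236 m and contact force between paddle and stand above 0.8 N and contact force between paddle and rack below 0.05 N and contact force between the fingers and paddle below 0.05 N and angle between paddle's own z axis and vertical below 0.25 rad and linear speed of paddle below 0.1 m/s and angular speed of paddle below 0.7 rad/s); the robot touches nothing.
It fails at once if more than 16 N between the paddle and the stand (contact force between paddle and stand above 16 N).
It fails at once if the robot itself pushes the stand with more than 10 N (contact force between any of the arm, the fingers and stand above 10 N).
It fails at once if the marble board is moved by more than 15 mm (distance of marble_board from where it was at the start of the episode above 0.015 m).
It fails at once if a bowl, the mug, the glass or the spoon is moved by more than 20 mm (distance of any of bowl0, bowl1, mug, tumbler, spoon from where it was at the start of the episode above 0.02 m).
It also fails if it takes over 69 s, if anything falls off the work surface, if the arm or the gripper's body presses on something with over 40 N, if the wrist force passes 120 N, or if a joint passes its speed limit or range.

ROBOT

A 6-joint arm with a two-finger parallel gripper is mounted at the origin on the work surface. World frame = base frame: x ahead of the robot, y to its left, z up, the work surface at z = 0. Lengths are in mm, angles in rad, forces in N, time in s.
With the tool pointing down it reaches from about 350 to 875 mm from the base axis. Payload 4.2 kg.
Tool frame: the origin (TCP) lies between the finger pads; the fingertips stand 11 mm ahead of it and the grasp point (between the pads) lies 8 mm behind it; z points along the fingers, y is the direction in which the jaws open and shut (so a half turn about z gives the same grasp; the last joint's range is limited). The gripper opens to 85 mm and grips with 20 to 120 N. Pads are 22 mm wide; open, the fingers measure 114 mm over their backs; the gripper's body (76 mm by 85 mm) begins 54 mm behind the grasp point. The pads swing forward as they close: fully open they stand 13 mm farther back than shut.
Start: joints at [1.393, 0.385, 0.008, 0, -1.194, -0.259], TCP at [264.368, 566.312, 242.312] pointing down, gripper open.
Joint ranges: [-3.14, 3.14], [-1.21, 2.06], [-1.07, 1.41], [-3.16, 2.05], [-2.99, -0.16], [-3.1, 3.1]. Speed limits (rad/s): [2.79, 2.79, 3.14, 3.14, 3.14, 3.14].

INTERFACE

Orientations are given as a unit quaternion [x, y, z, w].
In Python, from bench import * gives the robot as it stands.
- The arm moves only by the tool servo_tool, never from a script. Its argument "rows" is a list of rows, each a list of 7 numbers: the opening, from 0 (shut) to 1 (fully open), then the shift along the tool's x, y, z in cm, then the turn, a rotation vector about the tool's x, y, z in degrees. A call has 1 to 12 rows; each row shifts and turns the commanded pose from where the row before left it, along the tool's axes as they then stand; what a row does not reach is not made up. A row lasts 1/10 s, in which the tool goes at most 50 mm and 8.59 degrees, less where a joint would pass 70% of its speed; a pose out of reach is approached as far as the arm can. A call is refused whole if a number of a shift passes 5 or a number of a turn 8.59, either way. A call with a gripper value outside its range is refused whole. The fingers move at their own pace and stop on an object; the grip force is fixed at half the most. Time passes only in rows, so rows that do not move let the fingers close. It gives the time, the measured TCP pose, the force and the opening at its end, in the units of the state.
- read_state(): the state, without advancing time (a new reading comes with each control period).
- get_image(name): name is "side" or "top"; returns a dict with "image" (384x512x3 uint8, red, green, blue), "mtx" (3x3 intrinsics, pixels), "extrinsics" (4x4, takes a point from camera to world coordinates). Camera axes: x right, y up, looking along -z (the intrinsics and any distortion apply to the point x, -y, -z); pixel columns grow to the right and rows downward; lengths in mm; the calibration is good to about 2 mm. A picture is of the moment at which its call begins. There is no depth.
- job_done(): hands the job in, once; it reports no verdict.
The state is a dict: "clock": time; "joints": joint angles; "joint_vel": joint speeds; "joint_efforts": joint torques, N m; "position": TCP position; "ee_rot": TCP orientation; "contact_force": force on the tool from outside, world axes, zero at the start; "wrist_torque": the same for the moment, N m; "gripper_width": finger opening in mm.
Only numpy, scipy, OpenCV 4.12 (cv2) and the standard library are available. Lean on these libraries where they do the work, as an engineer would, in place of code of your own. Each camera call takes 0.05 s, during which the arm holds its last target. There are 200 camera calls.

## Working session

There is one attempt and no reset: what is moved stays moved. The work goes in short steps, Python scripts to look and compute and a tool call to move; the robot and the scene stay as the last step left them, time stands still between calls to the robot, and variables do not carry over. Pictures are saved under pics/ and viewed, about 8 in all and at most 12, crops included, and the job is handed in when it is done.

Besides the shell and the picture viewer there is one more tool, called after "Call:" as a command line: name --pt "numbers of a row" for each row, then --argument value for the rest. servo_tool: Moves the arm, as the interface text tells. Its arguments: {"type":"object","properties":{"rows":{"type":"array","items":{"type":"array","items":{"type":"number"}}}},"required":["rows"]}

```bash
mkdir -p pics
cat > h.py <<'E'
from bench import *
import numpy as np, cv2
def snap(n,f,crop=None,s=1):
    d=get_image(n); im=d["image"][:,:,::-1]
    np.savez(f"pics/{f}.npz",im=im,m=d["mtx"],e=d["extrinsics"])
    if crop: a,b,c,e=crop; im=im[b:e,a:c]
    cv2.imwrite(f"pics/{f}.png",cv2.resize(np.ascontiguousarray(im),None,fx=s,fy=s,interpolation=cv2.INTER_CUBIC)); return d
def ray(f,u,v):
    d=np.load(f"pics/{f}.npz"); m=d["m"];e=d["e"]
    c=np.array([(u-m[0,2])/m[0,0],-(v-m[1,2])/m[1,1],-1]); return e[:3,3],e[:3,:3]@c
def atz(f,u,v,z):
    o,r=ray(f,u,v); return o+r*(z-o[2])/r[2]
def proj(f,P):
    d=np.load(f"pics/{f}.npz"); m=d["m"];e=d["e"]
    c=e[:3,:3].T@(np.array(P,float)-e[:3,3]); return m[0,0]*c[0]/-c[2]+m[0,2], m[1,1]*-c[1]/-c[2]+m[1,2]
E
python3 - <<'E'
from h import *
for n in("top","side"):
    d=snap(n,n+"0",s=1.5); print(n,d["mtx"].round(1).tolist(),d["extrinsics"].round(3).tolist())
s=read_state(); print(s)
E
```

```text
top [[374.7, 0.0, 260.9], [0.0, 374.7, 190.2], [0.0, 0.0, 1.0]] [[-0.024, 0.998, -0.05, 454.604], [-0.999, -0.025, -0.022, -9.15], [-0.023, 0.05, 0.999, 1115.631], [0.0, 0.0, 0.0, 1.0]]
side [[452.9, 0.0, 262.6], [0.0, 452.9, 202.7], [0.0, 0.0, 1.0]] [[0.849, 0.363, -0.385, 61.313], [-0.528, 0.605, -0.596, -702.271], [0.016, 0.709, 0.705, 973.314], [0.0, 0.0, 0.0, 1.0]]
{'clock': 0.1, 'joints': array([ 1.39263348e+00,  3.85533430e-01,  6.74970490e-03, -3.90451306e-04,
       -1.19401066e+00, -2.58619969e-01]), 'joint_vel': array([-0.00113219, -0.00056278,  0.00415248,  0.00267528, -0.00153582,
       -0.0003938 ]), 'joint_efforts': array([ 1.16874958e-04, -3.93322670e+01,  1.88927221e+01,  4.19799596e+00,
       -2.64310875e-03,  7.96318147e-06]), 'position': array([264.16349885, 565.87924776, 241.30010047]), 'ee_rot': array([ 9.76231121e-01, -2.16729710e-01, -1.41133759e-04,  1.00551616e-03]), 'contact_force': array([-0.26835794, -1.11218441,  0.4142604 ]), 'wrist_torque': array([-0.00862159,  0.06871151, -0.08253627]), 'gripper_width': 85.35660885264731}
```

View pics/top0.png

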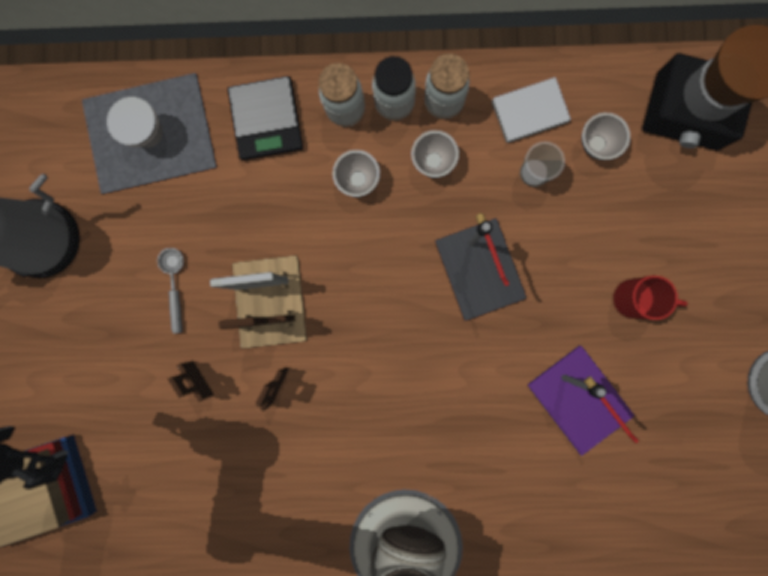

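View pics/side0.png

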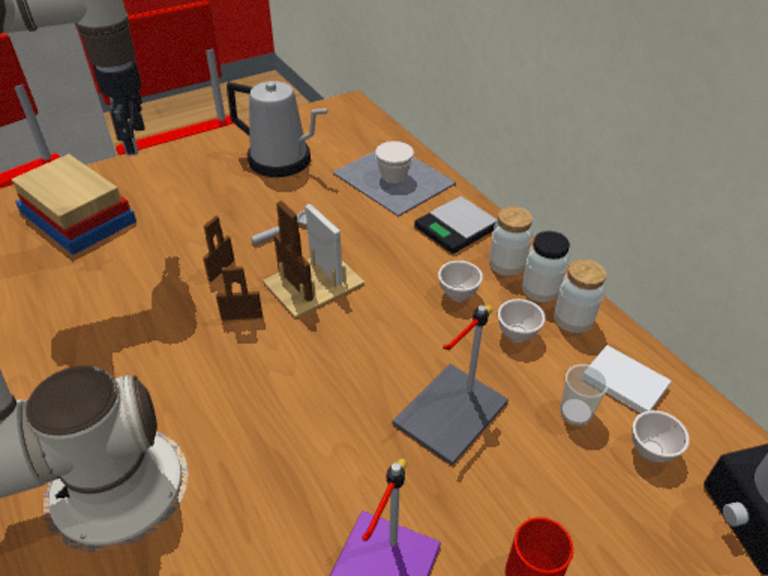

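The top view shows the rack with the paddle at about (258,322) and the marble at (250,280). The dark stand is at (480,270), and its hook runs from (486,228) to (507,284), all in the 1.5x picture. The two small loose paddles and the purple stand are decoys. Next I take enlarged crops.

Run:
```python
from h import *
t=np.load("pics/top0.npz")["im"]; s=np.load("pics/side0.npz")["im"]
R=lambda i,a,b:cv2.resize(np.ascontiguousarray(i[b:b+100,a:a+130]),(780,600)[:2] and (390*1,300),interpolation=cv2.INTER_CUBIC)
a=np.vstack([np.hstack([R(t,120,155),R(t,270,130)]),np.hstack([R(s,150,120),R(s,245,200)])])
cv2.imwrite("pics/c1.png",a)
```

```text
(no output)
```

View pics/c1.png

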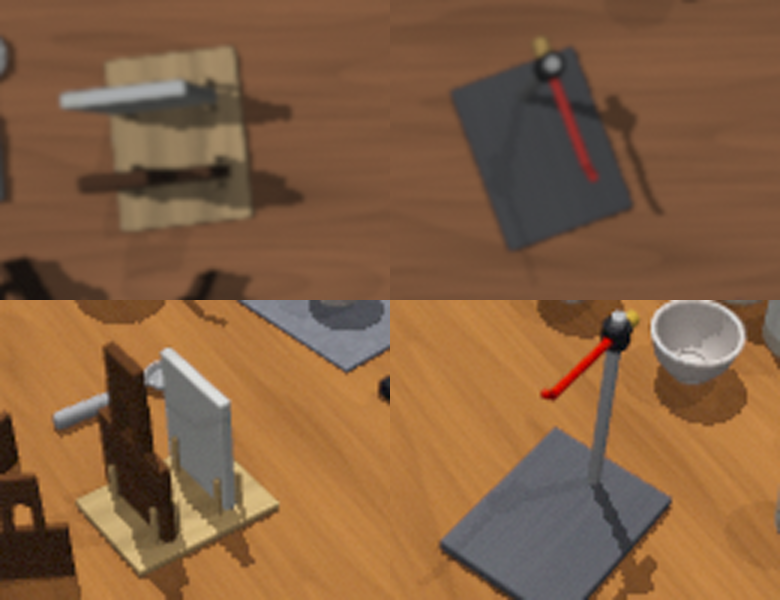

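Run:
```python
from h import *
T=lambda x,y,z:atz("top0",120+x/3,155+y/3,z)
U=lambda x,y,z:atz("top0",270+(x-390)/3,130+y/3,z)
S=lambda x,y,z:atz("side0",150+x/3,120+(y-300)/3,z)
V=lambda x,y,z:atz("side0",245+(x-390)/3,200+(y-300)/3,z)
p=lambda n,*a:print(n,[q[:2].round(1).tolist() for q in a],"mean",np.mean(a,0)[:2].round(1), [round(float(np.degrees(np.arctan2(*(b-a_)[[1,0]]))),1) for a_,b in zip(a,a[1:])])
p("rack",T(107,62,10),T(235,47,10),T(252,215,10),T(121,230,10))
p("rackS",S(78,503,10),S(200,432,10),S(278,503,10),S(142,570,10))
p("pad top",T(80,183,205),T(141,180,205))
p("pad topS",S(107,347,205),S(143,375,205))
p("base",U(452,92,12),U(575,47,12),U(632,208,12),U(513,250,12))
p("baseS",V(443,545,12),V(555,430,12),V(670,500,12))
p("wire",U(555,80,196),U(590,168,196),U(595,178,210))
p("wireS",V(610,343,196),V(555,390,196),V(546,395,210))
p("post foot",V(596,484,12)); p("post top T",U(549,64,225)); p("posttopS",V(617,325,220))
# triangulate tip
def tri(a,b):
    A=[];B=[]
    for o,r in(a,b):
        r=r/np.linalg.norm(r);P=np.eye(3)-np.outer(r,r);A.append(P);B.append(P@o)
    return np.linalg.lstsq(np.vstack(A),np.hstack(B),rcond=None)[0]
print("tip",tri(ray("top0",270+205/3,130+178/3),ray("side0",245+156/3,200+95/3)).round(1))
print("pad top corners",tri(ray("top0",120+80/3,155+183/3),ray("side0",150+107/3,120+47/3)),tri(ray("top0",120+141/3,155+180/3),ray("side0",150+143/3,120+75/3)))
```

```text
rack [[561.3, 327.7], [572.9, 199.8], [406.6, 185.6], [394.8, 315.4]] mean [483.9 257.1] [-84.8, -175.1, 95.2]
rackS [[390.9, 306.6], [552.4, 343.1], [568.5, 200.3], [404.8, 185.3]] mean [479.1 258.8] [12.7, -83.6, -174.8]
pad top [[444.2, 291.3], [445.5, 241.4]] mean [444.8 266.4] [-88.5]
pad topS [[436.0, 285.6], [446.1, 229.9]] mean [441.  257.7] [-79.7]
base [[595.3, -74.9], [636.6, -197.0], [476.8, -247.2], [438.6, -130.2]] mean [ 536.8 -162.3] [-71.3, -162.6, 108.1]
baseS [[434.1, -133.4], [590.0, -78.4], [630.5, -196.6]] mean [ 551.6 -136.1] [19.4, -71.1]
wire [[579.5, -148.5], [506.5, -174.6], [497.6, -175.8]] mean [ 527.9 -166.3] [-160.3, -172.3]
wireS [[578.2, -146.9], [511.9, -165.2], [495.1, -175.4]] mean [ 528.4 -162.5] [-164.6, -148.5]
post foot [[585.2, -148.5]] mean [ 585.2 -148.5] []
post top T [[588.4, -139.8]] mean [ 588.4 -139.8] []
posttopS [[578.6, -151.3]] mean [ 578.6 -151.3] []
tip [ 496.6 -175.4  209.2]
pad top corners [442.10162127 295.41717963 196.17403785] [447.97385123 242.19719299 196.45768392]
```

Rack centre ≈ (483.5, 257) at yaw ≈ 4.9°. Paddle top ≈ (445, 266). Stand origin ≈ (536, −162) at yaw ≈ 18.5°. Now I go above the paddle.

Call:
servo_tool --pt "0.6 1.8 1.2 -0.5 0 0 0" --pt "0.6 3.7 2.5 -0.5 0 0 0" --pt "0.6 3.7 2.5 -0.5 0 0 0" --pt "0.6 3.7 2.5 -0.5 0 0 0" --pt "0.6 3.7 2.5 -0.5 0 0 0" --pt "0.6 3.7 2.5 -0.5 0 0 0" --pt "0.6 3.7 2.5 -0.5 0 0 0" --pt "0.6 3.2 2.0 -0.5 0 0 0" --pt "0.6 1.8 0.8 0 0 0 0"

```text
clock: 1.0
position: [447.7, 268.2, 283.5]
ee_rot: [0.976, -0.218, 0.0, -0.001]
contact_force: [-0.2, 0.7, -0.4]
gripper_width: 51.2
```

Call:
servo_tool --pt "0.6 0 0 0 0 0 8.5" --pt "0.6 0 0 0 0 0 8.5" --pt "0.6 0 0 0 0 0 8.5" --pt "0.6 0 0 0 0 0 8.5" --pt "0.6 0 0 0 0 0 8.5" --pt "0.6 0 0 0 0 0 8.5" --pt "0.6 0 0 0 0 0 8.5" --pt "0.6 0 0 0 0 0 0" --pt "0.6 0 0 0 0 0 0"

```text
clock: 1.9
position: [446.6, 270.9, 282.3]
ee_rot: [0.741, -0.672, -0.0, 0.0]
contact_force: [0.0, -0.4, -0.5]
gripper_width: 51.3
```

```bash
cat >> h.py <<'E'
from scipy.spatial.transform import Rotation as Rn
def st():
    s=read_state(); M=Rn.from_quat(s["ee_rot"]).as_matrix()
    print("t",round(s["clock"],2),"pos",s["position"].round(1),"yaw_y",round(float(np.degrees(np.arctan2(M[1,1],M[0,1]))),2),"tilt",M[2,:2].round(3),"F",s["contact_force"].round(2),"Tq",s["wrist_torque"].round(2),"w",round(s["gripper_width"],1),"j6",round(s["joints"][5],2)); return s,M
E
python3 - <<'E'
from h import *
st()
snap("side","side1"); snap("top","top1")
s=np.load("pics/side1.npz")["im"];t=np.load("pics/top1.npz")["im"]
a=np.hstack([cv2.resize(i,(400,480),interpolation=cv2.INTER_CUBIC) for i in(np.ascontiguousarray(s[90:210,145:245]),np.ascontiguousarray(t[150:270,110:210]))])
cv2.imwrite("pics/c2.png",a)
E
```

```text
t 1.9 pos [446.6 270.9 282.3] yaw_y -174.37 tilt [0. 0.] F [ 0.01 -0.42 -0.53] Tq [-0.03  0.    0.04] w 51.3 j6 -0.76
```

View pics/c2.png

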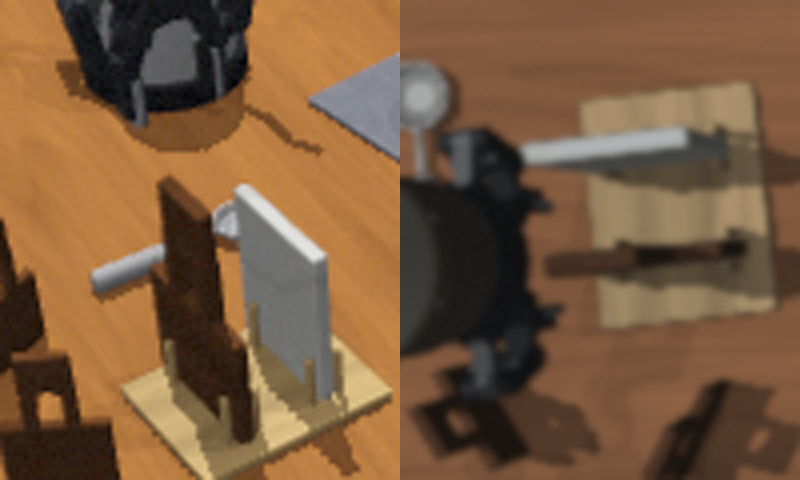

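Run:
```python
from h import *
def tri(a,b):
    A=[];B=[]
    for o,r in(a,b):
        r=r/np.linalg.norm(r);P=np.eye(3)-np.outer(r,r);A.append(P);B.append(P@o)
    return np.linalg.lstsq(np.vstack(A),np.hstack(B),rcond=None)[0]
t=lambda x,y:(110+(x-400)/4,150+y/4); s=lambda x,y:(145+x/4,90+y/4)
print(tri(ray("top1",*t(589,262)),ray("side1",*s(189,199))))
for z in(195,205): print(z,atz("top1",*t(546,265),z),atz("top1",*t(632,257),z),atz("side1",*s(165,181),z),atz("side1",*s(215,214),z))
# predicted quads
for z in (195,205):
  for c in((445.5,262),(445,268)):
    y=np.radians(4.9);ex=np.array([np.cos(y),np.sin(y),0]);ey=np.array([-ex[1],ex[0],0])
    for a in(-7,7):
      for b in(-29,29):
        P=np.array([*c,z])+a*ex+b*ey;u,v=proj("side1",P);U,V=proj("top1",P)
        print(z,c,a,b,"side",round((u-145)*4),round((v-90)*4),"top",round((U-110)*4+400),round((V-150)*4))
```

```text
[445.58856597 266.47125515 199.5488994 ]
195 [443.46794459 295.06893246 195.        ] [447.15779116 241.61857702 195.        ] [443.13852003 299.38811153 195.        ] [456.68932297 246.65906079 195.        ]
205 [443.58890883 291.7644684  205.        ] [447.23867587 238.8946967  205.        ] [438.23271347 286.51851004 205.        ] [451.60941192 234.46693684 205.        ]
195 (445.5, 262) -7 -29 side 204 232 top 647 267
195 (445.5, 262) -7 29 side 161 191 top 554 277
195 (445.5, 262) 7 -29 side 221 225 top 645 244
195 (445.5, 262) 7 29 side 179 184 top 552 254
195 (445, 268) -7 -29 side 199 228 top 637 268
195 (445, 268) -7 29 side 157 187 top 544 278
195 (445, 268) 7 -29 side 217 220 top 635 245
195 (445, 268) 7 29 side 174 180 top 542 255
205 (445.5, 262) -7 -29 side 202 220 top 643 267
205 (445.5, 262) -7 29 side 160 179 top 548 277
205 (445.5, 262) 7 -29 side 220 213 top 640 244
205 (445.5, 262) 7 29 side 177 172 top 546 254
205 (445, 268) -7 -29 side 198 216 top 633 268
205 (445, 268) -7 29 side 156 175 top 539 278
205 (445, 268) 7 -29 side 215 209 top 631 245
205 (445, 268) 7 29 side 173 168 top 537 256
```

Call:
servo_tool --pt "0.6 0.3 0.1 1.0 0 0 0.7" --pt "0.6 0.3 0.1 2.0 0 0 0" --pt "0.6 0 0 2.0 0 0 0" --pt "0.6 0 0 2.0 0 0 0" --pt "0.6 0 0 1.0 0 0 0" --pt "0.6 0 0 1.0 0 0 0" --pt "0.6 0 0 0.6 0 0 0" --pt "0.6 0 0 0.4 0 0 0" --pt "0.6 0 0 0 0 0 0"

```text
clock: 2.9
position: [445.3, 265.3, 182.1]
ee_rot: [0.736, -0.677, 0.0, 0.0]
contact_force: [0.3, -0.4, -0.8]
gripper_width: 51.0
```

Run:
```python
from h import *
st()
snap("side","side2",(125,60,255,160),6)
```

```text
t 2.9 pos [445.3 265.3 182.1] yaw_y -175.22 tilt [0. 0.] F [ 0.27 -0.4  -0.83] Tq [-0.04  0.01 -0.  ] w 51.0 j6 -0.77
```

View pics/side2.png

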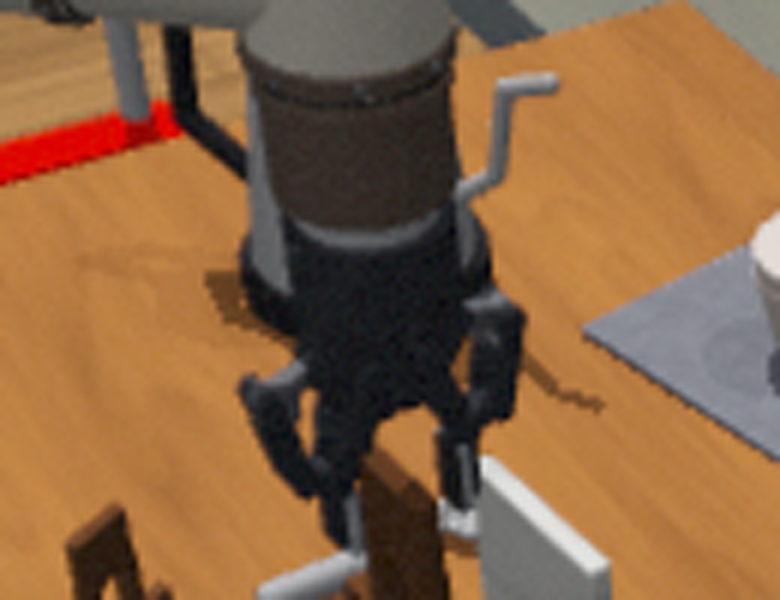

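The neck stands between the open fingers (left pad at about (345,520), right pad at about (460,490), neck top at about (395,470)). I close and lift.

Call:
servo_tool --pt "0 0 0 0 0 0 0" --pt "0 0 0 0 0 0 0" --pt "0 0 0 0 0 0 0" --pt "0 0 0 0 0 0 0" --pt "0 0 0 0 0 0 0" --pt "0 0 0 0 0 0 0" --pt "0 0 0 0 0 0 0" --pt "0 0 0 0 0 0 0"

```text
clock: 3.75
position: [445.6, 265.5, 182.9]
ee_rot: [0.736, -0.677, 0.0, -0.001]
contact_force: [-0.8, 0.2, 4.4]
gripper_width: 13.0
```

Call:
servo_tool --pt "0 0 0 -0.5 0 0 0" --pt "0 0 0 -0.5 0 0 0" --pt "0 0 0 -1.0 0 0 0" --pt "0 0 0 -1.5 0 0 0" --pt "0 0 0 -2 0 0 0" --pt "0 0 0 -2 0 0 0" --pt "0 0 0 -2 0 0 0" --pt "0 0 0 -2 0 0 0" --pt "0 0 0 -1 0 0 0" --pt "0 0 0 -0.5 0 0 0" --pt "0 0 0 0 0 0 0" --pt "0 0 0 0 0 0 0"

```text
clock: 4.95
position: [444.9, 265.0, 311.2]
ee_rot: [0.736, -0.677, -0.0, 0.001]
contact_force: [-0.1, 0.5, -3.3]
gripper_width: 13.3
```

Run:
```python
from h import *
st()
snap("side","side3",(125,60,255,160),6)
```

```text
t 4.95 pos [444.9 265.  311.2] yaw_y -175.24 tilt [0.001 0.002] F [-0.07  0.54 -3.29] Tq [-0.06  0.   -0.03] w 13.3 j6 -0.77
```

View pics/side3.png

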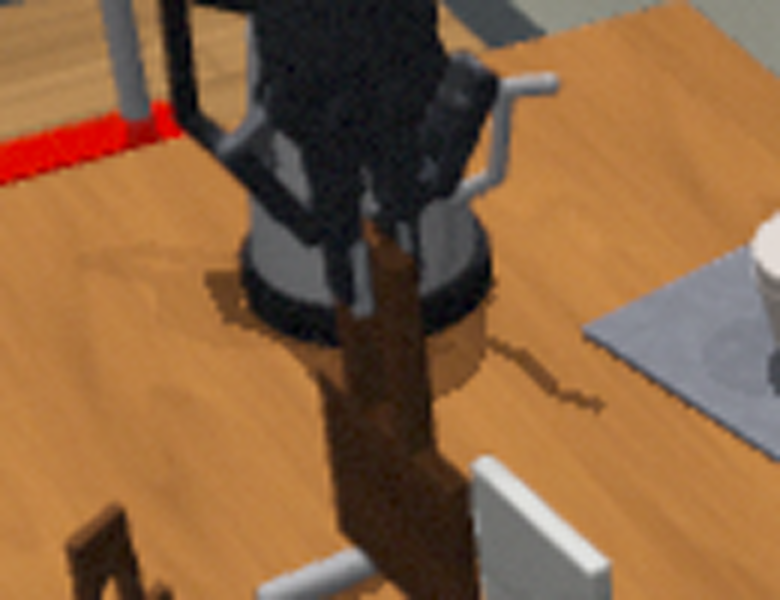

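The paddle is held and clear of the rack: its neck runs from about (385,230) to (400,430) and the blade below to (475,600). The weight reads about 2.5 N. Now I carry it gently to a point in front of the hook.

Call:
servo_tool --pt "0 0.5 0 0 0 0 0" --pt "0 1.0 0 0 0 0 0" --pt "0 1.5 0.1 0 0 0 0" --pt "0 2.0 0.1 0 0 0 0" --pt "0 2.5 0.2 0 0 0 0" --pt "0 3.0 0.2 0 0 0 0" --pt "0 3.0 0.2 0 0 0 0" --pt "0 3.0 0.2 0 0 0 0" --pt "0 3.0 0.2 0 0 0 0" --pt "0 3.0 0.2 0 0 0 0"

```text
clock: 6.0
position: [449.3, 37.6, 312.5]
ee_rot: [0.736, -0.677, 0.0, -0.0]
contact_force: [0.6, 1.0, -1.9]
gripper_width: 13.4
```

Call:
servo_tool --pt "0 3.0 0.2 0 0 0 0" --pt "0 3.0 0.2 0 0 0 0" --pt "0 3.0 0.2 0 0 0 0" --pt "0 3.0 0.2 0 0 0 0" --pt "0 3.0 0.2 0 0 0 0" --pt "0 2.6 0.2 0 0 0 0" --pt "0 2.2 0.2 0 0 0 0" --pt "0 1.8 0.1 0 0 0 0" --pt "0 1.3 0 0 0 0 0" --pt "0 0.8 0 0 0 0 0" --pt "0 0.4 0 0 0 0 0" --pt "0 0 0 0 0 0 0"

```text
clock: 7.2
position: [455.1, -201.6, 312.2]
ee_rot: [0.736, -0.677, -0.0, 0.0]
contact_force: [-0.0, 0.1, -2.9]
gripper_width: 13.2
```

Call:
servo_tool --pt "0 0 0 0 0 0 -1.5" --pt "0 0 0 0 0 0 -3.0" --pt "0 0 0 0.5 0 0 -3.5" --pt "0 0 0 1.0 0 0 -3.0" --pt "0 0 0 1.0 0 0 -1.7" --pt "0 0 0 0.7 0 0 -1.0" --pt "0 0 0 0.4 0 0 0" --pt "0 0 0 0 0 0 0" --pt "0 0 0 0 0 0 0" --pt "0 0 0 0 0 0 0"

```text
clock: 8.2
position: [455.5, -201.6, 276.8]
ee_rot: [0.811, -0.584, 0.0, -0.0]
contact_force: [-0.1, -1.2, -1.9]
gripper_width: 13.4
```

Run:
```python
from h import *
s,M=st()
snap("side","side4"); snap("top","top4")
S=np.load("pics/side4.npz")["im"];T=np.load("pics/top4.npz")["im"]
a=np.hstack([cv2.resize(np.ascontiguousarray(i),(400,600),interpolation=cv2.INTER_CUBIC) for i in(S[180:330,235:335],T[120:270,270:370])])
cv2.imwrite("pics/c4.png",a)
```

```text
t 8.2 pos [ 455.5 -201.6  276.8] yaw_y -161.53 tilt [ 0.001 -0.001] F [-0.08 -1.21 -1.87] Tq [-0.02 -0.05  0.02] w 13.4 j6 0.41
```

View pics/c4.png

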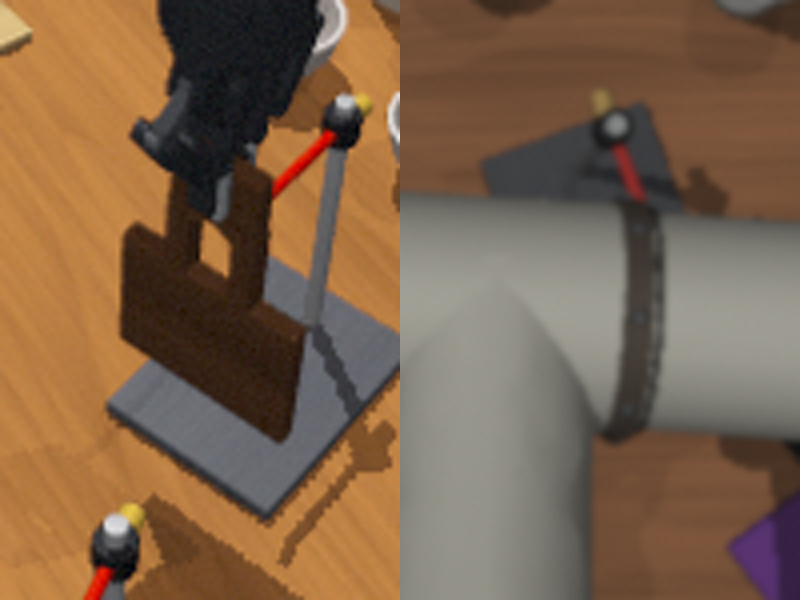

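Run:
```python
from h import *
from scipy.optimize import least_squares as L
p=np.array([455.5,-201.6,276.8]);y=np.radians(18.47)
ex=np.array([np.cos(y),np.sin(y),0]);ey=np.array([-ex[1],ex[0],0]);ez=np.array([0,0,1])
ob=[((-7,60,0),(121,338)),((-7,-60,0),(278,440)),((-7,60,98),(122,230)),((-7,14,98),(187,263)),((-7,29,98),(167,256)),((-7,-60,98),(296,339))]
def W(q,v):
    b,g,r,a=q; Y=np.cos(r)*ey+np.sin(r)*ez; Z=np.cos(r)*ez-np.sin(r)*ey
    return p+8*ez+a*ex+b*ey+v[0]*ex+v[1]*Y+(v[2]-g)*Z
def res(q):
    return np.concatenate([np.array(proj("side4",W(q,v)))-(235+u[0]/4,180+u[1]/4) for v,u in ob]+[[q[3]/6]])
r=L(res,[0,180,0,0]); print("b,g,roll,a",r.x.round(3),r.fun.round(2))
for g in(180,190):print(g,[tuple(np.round((np.array(proj("side4",W([0,g,0,0],v)))-(235,180))*4)) for v,u in ob])
print("slot top",W(r.x,(0,0,150)))
# stand from both views: post/collar etc; wire points side, assume z=196 : wire y offset in stand frame about (536,-162.5)
O=np.array([536,-162.5,0])
for z in(187,196,205):
    for n,u,v,k in(("side4",235+333/4,180+137/4,0),("side4",235+273/4,180+191/4,0),("top4",270+(617-400)/4,120+148/4,0),("top4",270+(640-400)/4,120+200/4,0)):
        P=atz(n,u,v,z)-O; print(z,n,"stand x,y",round(P@ex,1),round(P@ey,1))
```

```text
b,g,roll,a [ 3.11800e+00  1.84283e+02 -6.00000e-03  2.91200e+00] [-0.36 -0.75  0.87  0.71  0.03 -0.56 -0.13  1.34 -0.45 -0.26 -0.07 -0.42
  0.49]
180 [(np.float64(119.0), np.float64(335.0)), (np.float64(282.0), np.float64(444.0)), (np.float64(123.0), np.float64(228.0)), (np.float64(187.0), np.float64(269.0)), (np.float64(166.0), np.float64(255.0)), (np.float64(297.0), np.float64(339.0))]
190 [(np.float64(119.0), np.float64(345.0)), (np.float64(280.0), np.float64(454.0)), (np.float64(122.0), np.float64(239.0)), (np.float64(186.0), np.float64(280.0)), (np.float64(165.0), np.float64(267.0)), (np.float64(295.0), np.float64(350.0))]
slot top [ 457.34435405 -197.92879343  250.51807182]
187 side4 stand x,y 52.8 5.9
187 side4 stand x,y -6.1 7.7
187 top4 stand x,y 46.2 -0.1
187 top4 stand x,y 11.0 -2.2
196 side4 stand x,y 45.1 1.7
196 side4 stand x,y -13.2 3.5
196 top4 stand x,y 45.5 1.5
196 top4 stand x,y 10.6 -0.6
205 side4 stand x,y 37.4 -2.5
205 side4 stand x,y -20.2 -0.7
205 top4 stand x,y 44.8 3.2
205 top4 stand x,y 10.2 1.1
```

The side view shows the paddle upright in front of the hook, with the slot at about (213,250) and the hook entering behind the neck at (275,190). The fit supports a grip at z≈180 on the paddle, so slot top = TCP − 22. The hook is near nominal height. I am 12 mm off sideways, so I correct that, lower to entry height and stop short.

Call:
servo_tool --pt "0 -0.3 0 0.4 0 0 0" --pt "0 -0.4 0 0.8 0 0 0" --pt "0 -0.4 0 0.8 0 0 0" --pt "0 -0.1 0 0.5 0 0 0" --pt "0 0 0 0.2 0 0 0" --pt "0 0 -0.5 0 0 0 0" --pt "0 0 -1.0 0 0 0 0" --pt "0 0 -1.0 0 0 0 0" --pt "0 0 -0.5 0 0 0 0" --pt "0 0 0 0 0 0 0" --pt "0 0 0 0 0 0 0" --pt "0 0 0 0 0 0 0"

```text
clock: 9.5
position: [479.6, -180.6, 249.3]
ee_rot: [0.811, -0.584, -0.0, 0.0]
contact_force: [0.2, 0.5, -3.1]
gripper_width: 12.9
```

Run:
```python
from h import *
s,M=st()
d=snap("side","side5",(245,190,325,270),7)
y=np.radians(18.47);ex=np.array([np.cos(y),np.sin(y),0]);ey=np.array([-ex[1],ex[0],0]);D=s["position"]-[536,-162.5,0];print(D@ex,D@ey)
for h in(-9,0,9):
  P=np.array([536,-162.5,0])-38*ex+[0,0,207+h];u,v=proj("side5",P);print("tip expected",h,(u-245)*7,(v-190)*7)
S=s["position"]-[0,0,22]
for n,yy,zz in(("apex",0,0),("ul",14,-8),("ur",-14,-8),("ll",14,-52),("lr",-14,-52)):
  u,v=proj("side5",S-7*ex+yy*ey+[0,0,zz]);print(n,(u-245)*7,(v-190)*7)
```

```text
t 9.5 pos [ 479.6 -180.6  249.3] yaw_y -161.53 tilt [-0.  0.] F [ 0.19  0.53 -3.11] Tq [ 0.01  0.03 -0.01] w 12.9 j6 0.37
-59.23759093317405 0.6769246678284176
tip expected -9 372.07003756282603 308.6028010410471
tip expected 0 374.06673687382556 290.1995658533235
tip expected 9 376.0883507832111 271.5666970842316
apex 323.48920610921215 297.6560237765
ul 286.73050561300715 292.8364054848144
ur 357.60153556479617 336.37110672904646
ll 279.6474682077687 382.12894519676803
lr 348.28615702377783 425.42726079086515
```

View pics/side5.png

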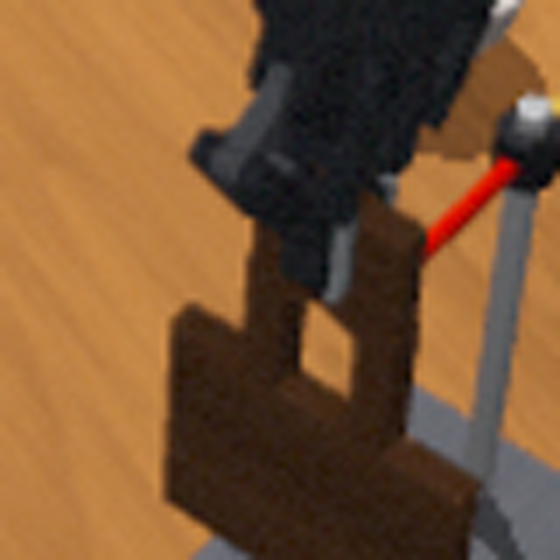

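The slot sits at (303–355, 300–395), close to prediction, and the hook tip is hidden behind the neck as expected. I enter slowly.

Call:
servo_tool --pt "0 0 -0.4 0 0 0 0" --pt "0 0 -0.6 0 0 0 0" --pt "0 0 -0.6 0 0 0 0" --pt "0 0 -0.6 0 0 0 0" --pt "0 0 -0.4 0 0 0 0" --pt "0 0 -0.1 0 0 0 0"

```text
clock: 10.15
position: [506.0, -171.8, 249.1]
ee_rot: [0.812, -0.584, -0.0, 0.0]
contact_force: [-0.0, -0.0, -2.3]
gripper_width: 13.1
```

Call:
servo_tool --pt "0 0 -0.4 0 0 0 0" --pt "0 0 -0.7 0 0 0 0" --pt "0 0 -0.7 0 0 0 0" --pt "0 0 -0.7 0 0 0 0" --pt "0 0 -0.5 0 0 0 0" --pt "0 0 -0.2 0 0 0 0" --pt "0 0 0 0 0 0 0" --pt "0 0 0 0 0 0 0" --pt "0 0 0 0 0 0 0"

```text
clock: 11.05
position: [535.6, -162.0, 249.4]
ee_rot: [0.811, -0.584, -0.0, 0.0]
contact_force: [0.9, 0.3, -1.9]
gripper_width: 12.9
```

Run:
```python
from h import *
s,M=st()
f=[]
for i in range(6):
    get_image("top"); f.append(read_state()["contact_force"]); 
print(np.mean(f,0),np.std(f,0))
d=snap("side","side6",(255,170,335,270),6)
y=np.radians(18.47);ex=np.array([np.cos(y),np.sin(y),0]);ey=np.array([-ex[1],ex[0],0]);D=s["position"]-[536,-162.5,0];print(D@ex,D@ey)
```

```text
t 11.05 pos [ 535.6 -162.   249.4] yaw_y -161.53 tilt [-0.  0.] F [ 0.88  0.31 -1.91] Tq [0.   0.06 0.01] w 12.9 j6 0.33
[ 0.30860649  0.19707133 -2.66782112] [0.48568412 0.6392991  0.21866307]
-0.2555128445309316 0.6411447432994597
```

View pics/side6.png

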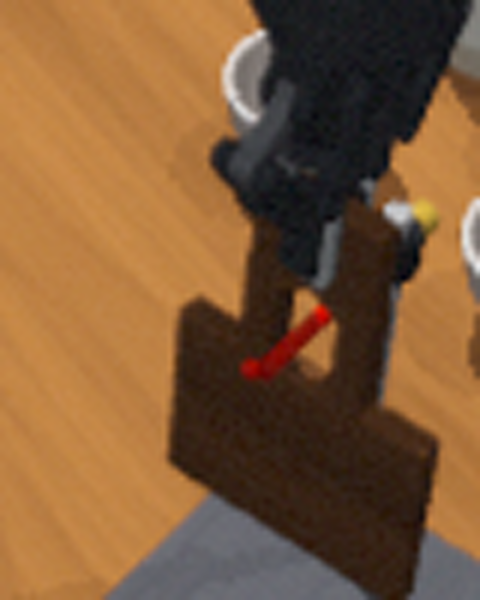

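The red wire runs through the slot, its tip at (250,370) in front of the neck and going in at (322,312). The baseline Fz hanging free is −2.67 N. I lower to feel for the hook.

Call:
servo_tool --pt "0 0 0 0.2 0 0 0" --pt "0 0 0 0.3 0 0 0" --pt "0 0 0 0.3 0 0 0" --pt "0 0 0 0.2 0 0 0" --pt "0 0 0 0.1 0 0 0" --pt "0 0 0 0.1 0 0 0" --pt "0 0 0 0 0 0 0"

```text
clock: 12.1
position: [535.8, -161.9, 237.2]
ee_rot: [0.811, -0.584, -0.0, 0.0]
contact_force: [-0.5, 0.7, -1.9]
gripper_width: 13.3
```

Call:
servo_tool --pt "0 0 0 0.08 0 0 0" --pt "0 0 0 0 0 0 0"

```text
clock: 12.3
position: [535.8, -161.9, 236.5]
ee_rot: [0.811, -0.584, -0.0, -0.0]
contact_force: [0.2, 0.3, -3.0]
gripper_width: 13.2
```

Call:
servo_tool --pt "0 0 0 0.08 0 0 0" --pt "0 0 0 0 0 0 0"

```text
clock: 12.5
position: [535.7, -161.9, 235.6]
ee_rot: [0.811, -0.584, -0.0, 0.0]
contact_force: [-0.4, 0.0, -3.0]
gripper_width: 13.1
```

Call:
servo_tool --pt "0 0 0 0.07 0 0 0" --pt "0 0 0 0 0 0 0"

```text
clock: 12.7
position: [535.7, -161.9, 234.9]
ee_rot: [0.811, -0.584, -0.0, 0.0]
contact_force: [-0.8, -0.2, -3.1]
gripper_width: 13.2
```

Call:
servo_tool --pt "0 0 0 0.07 0 0 0" --pt "0 0 0 0 0 0 0"

```text
clock: 12.9
position: [535.7, -161.9, 234.2]
ee_rot: [0.811, -0.584, -0.0, 0.0]
contact_force: [0.4, -0.2, -3.0]
gripper_width: 13.2
```

Call:
servo_tool --pt "0 0 0 0.07 0 0 0" --pt "0 0 0 0 0 0 0"

```text
clock: 13.1
position: [535.7, -161.9, 233.5]
ee_rot: [0.811, -0.584, -0.0, 0.0]
contact_force: [-0.5, -0.6, -3.0]
gripper_width: 13.5
```

Call:
servo_tool --pt "0 0 0 0.07 0 0 0" --pt "0 0 0 0 0 0 0"

```text
clock: 13.3
position: [535.7, -161.9, 232.8]
ee_rot: [0.811, -0.584, -0.0, 0.0]
contact_force: [0.2, -0.8, -2.5]
gripper_width: 12.9
```

Call:
servo_tool --pt "0 0 0 0.07 0 0 0" --pt "0 0 0 0 0 0 0"

```text
clock: 13.5
position: [535.7, -161.9, 232.1]
ee_rot: [0.811, -0.584, -0.0, 0.0]
contact_force: [-0.7, 0.1, -3.2]
gripper_width: 13.1
```

Call:
servo_tool --pt "0 0 0 0.06 0 0 0" --pt "0 0 0 0 0 0 0"

```text
clock: 13.7
position: [535.8, -161.9, 231.5]
ee_rot: [0.811, -0.584, -0.0, 0.0]
contact_force: [1.2, 0.1, -2.7]
gripper_width: 13.3
```

Call:
servo_tool --pt "0 0 0 0.07 0 0 0" --pt "0 0 0 0 0 0 0"

```text
clock: 13.9
position: [535.7, -161.9, 230.8]
ee_rot: [0.811, -0.584, -0.0, 0.0]
contact_force: [-0.4, -0.4, -2.4]
gripper_width: 13.3
```

Call:
servo_tool --pt "0 0 0 0.06 0 0 0" --pt "0 0 0 0 0 0 0"

```text
clock: 14.1
position: [535.7, -161.9, 230.2]
ee_rot: [0.811, -0.584, -0.0, 0.0]
contact_force: [-0.1, -0.4, -1.8]
gripper_width: 13.1
```

Call:
servo_tool --pt "0 0 0 0.06 0 0 0" --pt "0 0 0 0 0 0 0"

```text
clock: 14.3
position: [535.7, -161.9, 229.6]
ee_rot: [0.811, -0.584, -0.0, 0.0]
contact_force: [-0.7, -0.3, -3.9]
gripper_width: 13.4
```

Call:
servo_tool --pt "0 0 0 0.06 0 0 0" --pt "0 0 0 0 0 0 0"

```text
clock: 14.5
position: [535.7, -161.9, 229.0]
ee_rot: [0.811, -0.584, -0.0, 0.0]
contact_force: [-0.3, -0.7, -2.3]
gripper_width: 13.0
```

Call:
servo_tool --pt "0 0 0 0.06 0 0 0" --pt "0 0 0 0 0 0 0"

```text
clock: 14.7
position: [535.7, -161.9, 228.4]
ee_rot: [0.811, -0.584, -0.0, 0.0]
contact_force: [0.7, -0.4, -2.8]
gripper_width: 12.6
```

Call:
servo_tool --pt "0 0 0 0.06 0 0 0" --pt "0 0 0 0 0 0 0"

```text
clock: 14.9
position: [535.8, -161.9, 228.1]
ee_rot: [0.811, -0.584, 0.0, 0.0]
contact_force: [0.1, -0.5, -2.4]
gripper_width: 13.2
```

Call:
servo_tool --pt "0 0 0 0.05 0 0 0" --pt "0 0 0 0 0 0 0"

```text
clock: 15.1
position: [535.9, -162.0, 227.8]
ee_rot: [0.811, -0.584, 0.0, -0.0]
contact_force: [-0.4, -0.1, -0.2]
gripper_width: 13.4
```

Contact: the load is about 2.5 N, at a TCP height of about 228. I press on in small steps.

Call:
servo_tool --pt "0 0 0 0.05 0 0 0" --pt "0 0 0 0 0 0 0"

```text
clock: 15.3
position: [535.9, -162.0, 227.4]
ee_rot: [0.812, -0.584, 0.0, -0.0]
contact_force: [-1.7, -0.2, 1.6]
gripper_width: 13.3
```

Call:
servo_tool --pt "0 0 0 0.06 0 0 0" --pt "0 0 0 0 0 0 0"

```text
clock: 15.5
position: [535.9, -162.0, 227.0]
ee_rot: [0.812, -0.584, 0.0, -0.0]
contact_force: [-1.7, -0.6, 2.2]
gripper_width: 13.3
```

Call:
servo_tool --pt "0 0 0 0.06 0 0 0" --pt "0 0 0 0 0 0 0"

```text
clock: 15.7
position: [535.9, -162.1, 226.6]
ee_rot: [0.812, -0.584, 0.001, 0.0]
contact_force: [-2.8, 0.6, 6.3]
gripper_width: 13.1
```

Run:
```python
from h import *
f=[]
for i in range(4):
    get_image("top"); f.append(read_state()["contact_force"])
print(np.mean(f,0)-[0.3,0.2,-2.7],np.std(f,0)); st()
```

```text
[-3.08741189  0.4343636   8.69757926] [0.16041852 0.45036353 0.33294545]
t 15.9 pos [ 535.9 -162.1  226.7] yaw_y -161.51 tilt [ 0.001 -0.001] F [-3.    0.32  6.18] Tq [ 0.27  0.79 -0.08] w 13.1 j6 0.33
```

The load is 8.7 N with about 3 N sideways, inside the band. I hold it about 1 s.

Call:
servo_tool --pt "0 0 0 0 0 0 0" --pt "0 0 0 0 0 0 0" --pt "0 0 0 0 0 0 0" --pt "0 0 0 0 0 0 0" --pt "0 0 0 0 0 0 0"

```text
clock: 16.4
position: [536.0, -162.1, 226.7]
ee_rot: [0.812, -0.584, 0.001, -0.0]
contact_force: [-1.7, 0.7, 5.7]
gripper_width: 13.5
```

Call:
servo_tool --pt "0 0 0 0 0 0 0" --pt "0 0 0 0 0 0 0" --pt "0 0 0 0 0 0 0" --pt "0 0 0 0 0 0 0"

```text
clock: 16.8
position: [535.9, -162.0, 226.7]
ee_rot: [0.812, -0.584, 0.001, -0.0]
contact_force: [-2.2, 0.8, 6.1]
gripper_width: 12.9
```

Held for over 1 s at about 8.5 N. I ease off to the paddle's own weight, then let go.

Call:
servo_tool --pt "0 0 0 -0.05 0 0 0" --pt "0 0 0 -0.05 0 0 0" --pt "0 0 0 -0.05 0 0 0" --pt "0 0 0 0 0 0 0" --pt "0 0 0 0 0 0 0"

```text
clock: 17.3
position: [535.9, -162.0, 227.2]
ee_rot: [0.811, -0.584, 0.0, -0.0]
contact_force: [-1.2, 0.7, 2.9]
gripper_width: 13.4
```

Run:
```python
from h import *
f=[]
for i in range(4):
    get_image("top"); f.append(read_state()["contact_force"])
print(np.mean(f,0)-[0.3,0.2,-2.7],np.std(f,0)); st()
```

```text
[-1.55288553 -0.37820493  5.36588621] [0.74290137 0.44333228 0.39494209]
t 17.5 pos [ 535.9 -161.9  227.2] yaw_y -161.52 tilt [ 0. -0.] F [-2.26  0.35  2.18] Tq [-0.02  0.29 -0.04] w 13.0 j6 0.33
```

Call:
servo_tool --pt "0 0 0 -0.05 0 0 0" --pt "0 0 0 -0.05 0 0 0" --pt "0 0 0 0 0 0 0" --pt "0 0 0 0 0 0 0"

```text
clock: 17.9
position: [535.8, -161.7, 227.7]
ee_rot: [0.811, -0.584, -0.0, -0.0]
contact_force: [0.2, 0.3, -0.3]
gripper_width: 13.1
```

Call:
servo_tool --pt "0.2 0 0 0 0 0 0" --pt "0.25 0 0 0 0 0 0" --pt "0.3 0 0 0 0 0 0" --pt "0.35 0 0 0 0 0 0" --pt "0.4 0 0 0 0 0 0" --pt "0.5 0 0 0 0 0 0" --pt "0.5 0 0 0 0 0 0" --pt "0.5 0 0 0 0 0 0"

```text
clock: 18.7
position: [535.8, -161.9, 228.2]
ee_rot: [0.811, -0.584, 0.0, -0.0]
contact_force: [0.7, -0.4, 0.2]
gripper_width: 42.6
```

Run:
```python
from h import *
st()
d=snap("side","side7",(235,160,345,280),5)
```

```text
t 18.7 pos [ 535.8 -161.9  228.2] yaw_y -161.53 tilt [ 0. -0.] F [ 0.71 -0.36  0.17] Tq [-0.   -0.07 -0.02] w 42.6 j6 0.33
```

View pics/side7.png

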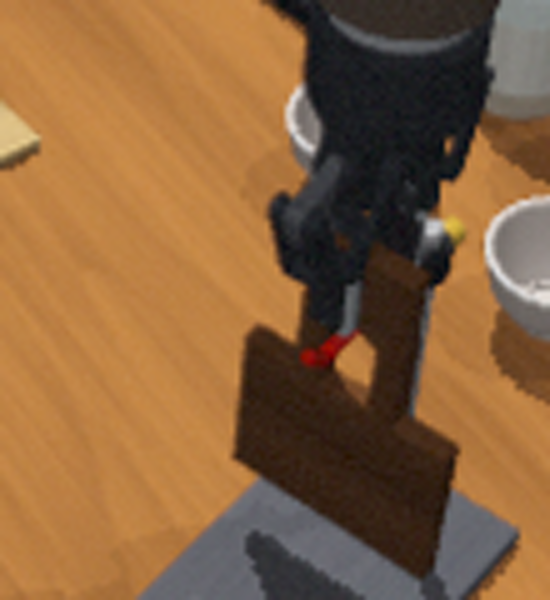

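The fingers are open (42.6 mm) and the paddle hangs on the hook, with the wire through the slot at (320,352)–(360,335). The tool force is about 0. I withdraw straight up and let it settle.

Call:
servo_tool --pt "0.5 0 0 -0.3 0 0 0" --pt "0.5 0 0 -0.5 0 0 0" --pt "0.5 0 0 -1.0 0 0 0" --pt "0.5 0 0 -1.5 0 0 0" --pt "0.5 0 0 -2 0 0 0" --pt "0.5 0 0 -3 0 0 0" --pt "0.5 0 0 -3 0 0 0" --pt "0.5 0 0 -2 0 0 0" --pt "0.5 0 0 -1 0 0 0" --pt "0.5 0 0 0 0 0 0"

```text
clock: 19.75
position: [536.2, -162.0, 373.1]
ee_rot: [0.811, -0.584, 0.002, -0.001]
contact_force: [0.3, -0.2, -0.6]
gripper_width: 43.0
```

Call:
servo_tool --pt "0.5 0 0 0 0 0 0" --pt "0.5 0 0 0 0 0 0" --pt "0.5 0 0 0 0 0 0" --pt "0.5 0 0 0 0 0 0" --pt "0.5 0 0 0 0 0 0" --pt "0.5 0 0 0 0 0 0" --pt "0.5 0 0 0 0 0 0" --pt "0.5 0 0 0 0 0 0" --pt "0.5 0 0 0 0 0 0" --pt "0.5 0 0 0 0 0 0" --pt "0.5 0 0 0 0 0 0" --pt "0.5 0 0 0 0 0 0"

```text
clock: 20.95
position: [535.8, -161.9, 371.2]
ee_rot: [0.811, -0.584, 0.0, -0.0]
contact_force: [0.8, 0.4, -0.8]
gripper_width: 42.4
```

Run:
```python
from h import *
st()
P=None
for i in range(30):
    d=get_image("side")["image"][180:290,230:350].astype(float)
    if i%5==0:
        if P is not None: print(i,"diff",np.abs(d-P).mean().round(2),np.abs(d-P).max())
        P=d
d=snap("side","side8",(235,160,345,280),5)
```

```text
t 20.95 pos [ 535.8 -161.9  371.2] yaw_y -161.53 tilt [ 0. -0.] F [ 0.76  0.43 -0.85] Tq [-0.01 -0.02  0.04] w 42.4 j6 0.33
5 diff 1.79 22.0
10 diff 1.78 26.0
15 diff 1.79 25.0
20 diff 1.81 24.0
25 diff 1.79 21.0
```

View pics/side8.png

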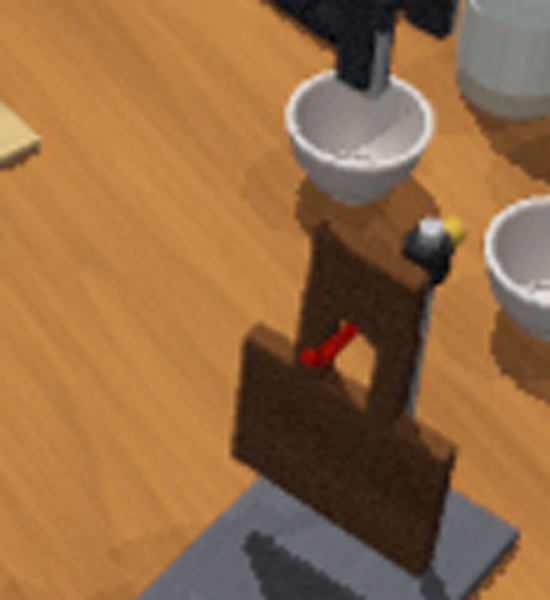

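The paddle hangs upright on the hook. The frame differences stay at a constant noise level, so it isn't swaying, and the gripper is well clear. I hand in.

```bash
python3 -c "
from bench import *
print(job_done())"
```

```text
the job is handed in; nothing more can be done
None
```

The largest dark paddle now hangs by its slot on the red hook of the dark stand, and the job is handed in at about 22.5 s of the 69 s allowed. No verdict is reported, so the results below rest on my own readings.

- **Lift and carry:** I gripped the neck about 15 mm below its top edge and lifted the paddle about 129 mm, well clear of the rack. I then moved it onto the hook, with its slot edge about 28 mm above the nominal wire height. One sideways overshoot of 12 mm was corrected before entering.
- **Feeling for the hook:** contact came with the tool at z ≈ 228 mm. That puts the wire about 6 mm above mid height, give or take about 3 mm. From the pictures I had judged it near mid height, so the two differ by a few millimetres.
- **Tug:** about 8.5 N of upward change, held for just over 1 s. About 3 N of sideways force appeared with it and went away when I eased off.
- **Release:** I eased off to about the paddle's own weight, opened the fingers and withdrew straight up 143 mm.
- **Last checks:** the picture shows the paddle hanging upright with the wire through its slot. Frames over 1.5 s differ only by steady image noise, and the tool force is near zero with the gripper clear.
- **Not checked:** I did not measure the other objects again at the end. No unexpected contact forces showed on the way.

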